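# Fit the suction tube to the fume extractor

## Robot

A 6-joint arm with a two-finger parallel gripper is mounted at the origin on a cart in front of the work surface, level with it; the furniture and walls round the work are solid. World frame = base frame: x ahead of the robot, y to its left, z up, the work surface at z = 0. Lengths are in mm, angles in rad, forces in N, time in s.
With the tool pointing down it reaches from about 275 to 850 mm from the base axis. Payload 19 kg.
Tool frame: the origin (TCP) lies where the fingers leave the gripper's body, on its centre line; the fingertips stand 73 mm ahead of it and the grasp point (between the pads) lies 54 mm ahead of it; x points along the fingers, z is the direction in which the jaws open and shut, and the axes are right-handed (so a half turn about x gives the same grasp; the last joint's range is limited). The gripper opens to 85 mm and grips with 20 to 120 N. Pads are 22 mm wide; open, the fingers measure 114 mm over their backs; the gripper's body (76 mm by 85 mm) begins 54 mm behind the grasp point. The pads swing forward as they close: fully open they stand 13 mm farther back than shut.
Start: joints at [1.072, 0.15, 1.437, -0, 1.554, -0.134], TCP at [205.144, 537.136, 303.867] pointing down, gripper open.
Joint ranges: [-2.8, 2.8], [-0.68, 2.1], [0.12, 2.68], [-1.39, 4.53], [0.16, 2.79], [-2.81, 2.81]. Speed limits (rad/s): [1.89, 1.89, 2.22, 3.01, 3.01, 3.01].

## Interface

Orientations are given as a 3x3 rotation matrix whose columns are the frame's x, y, z axes.
In Python, from station import monitor, vision, ticket, trace, mark_of gives the robot as it stands.
- The arm moves only by the shell command python3 -m creep 'ROWS' [FORCE]. ROWS is JSON, a list of rows, each an object with "fingers": the closure in counts, from 0 (fully open) to 255 (shut); "dp": the shift along the tool's x, y, z in m, a list of three; "yaw": the turn about the tool's x in degrees. In form: [{"fingers": fingers, "dp": [tx, ty, tz], "yaw": yaw}, ...]. A call has 1 to 10 rows; each row shifts and turns the commanded pose from where the row before left it, along the tool's axes as they then stand; what a row does not reach is not made up. A row lasts 1/10 s, in which the tool goes at most 50 mm and 8.59 degrees, less where a joint would pass 70% of its speed; a pose out of reach is approached as far as the arm can. A call is refused whole if a number of a shift passes 0.05 or a number of a turn 8.59, either way. A call with a gripper value outside its range is refused whole. The fingers move at their own pace and stop on an object; FORCE is the grip in N (left out, the last holds). Time passes only in rows, so rows that do not move let the fingers close. It gives the time, the measured TCP pose, the force and the opening at its end, in the units of the state.
- monitor.read_state(): the state, without advancing time (a new reading comes with each control period).
- vision.grab_frame(name): name is "scene" or "side" or "wrist"; returns the picture (400x640x3 uint8, red, green, blue); there is no depth.
- vision.camera_info(name): a dict with "fx", "fy", "cx", "cy" (pixels), "k1" (the pictures are not rectified: a ray, as slopes to the right and down, at radius r is drawn at 1 + k1 r^2 times it, then the intrinsics apply), "world_to_cam" (4x4, takes a point from world to camera coordinates). Camera axes: x right, y down, z forward; pixel columns grow to the right and rows downward; lengths in mm; the calibration is good to about 2 mm. A picture is of the moment at which its call begins: read the wrist's pose just before it. camera_info takes no time and is no camera call; for the wrist camera it gives the pose at the moment of the call.
- ticket.close_job(): hands the job in, once; it reports no verdict.
Trained networks look in the newest picture that a camera, given by its name, has taken for a name from the list of things; names that differ only in an ending like _2 or _b are one class to them, and where a whole thing is asked for, a point or a joint stands for the part that bears it (a point fixed in the world has none). Each returns a list of dicts, best first, with "conf" (0 to 1); they miss things now and then, are a little off and sometimes report something else, mostly with a low value. They report only what shows in the picture. A call takes as long as a camera call. They do not tell look-alikes from the thing itself.
- trace(camera, target): "region" (400x640 bool, what is visible of it) and "rect" ([centre column, centre row, width, height] in pixels, round what is visible of it).
- mark_of(camera, target): "xy" ([column, row] in pixels: a listed point, or the origin of a listed thing).
The state is a dict: "time_s": time; "qpos": joint angles; "qd": joint speeds; "tau": joint torques, N m; "tool_pos": TCP position; "tcp_rot": TCP orientation; "ft_force": force on the tool from outside, world axes, zero at the start; "ft_torque": the same for the moment, N m; "finger_gap": finger opening in mm.
Only numpy, scipy, OpenCV 4.12 (cv2) and the standard library are available. Lean on these libraries where they do the work, as an engineer would, in place of code of your own. Each camera call takes 0.05 s, during which the arm holds its last target. There are 200 camera calls.

## Task

Pick up the grey suction tube and slip its lower end (the end it stands on) over the slanted metal spigot of the fume extractor. With the tube, push the orange seal ring down until it is fully home on the black flange, firmly but without forcing anything. Leave the tube sitting there on its own, and leave the mug and the glue stick where they stand.

Things in the scene. Friction and masses are not known exactly. Their poses are not given: they have to be found in the camera images.
- suction_tube: Loose rigid grey tube, open at both ends, standing upright: outer diameter 52, bore 44, wall 4, length 120 mm, about 0.2 kg; two black bands mark the upper end, a steel band the lower end. Origin: centre of the lower end; z runs along the tube to the upper end.
- outlet_mid (a point): Nominal centre of the spigot's free end; z out along its axis, y along its cross slide. The spigot itself (round, diameter 41, length 60 mm, rim chamfered 2 mm, 1.5 mm clearance all round in the tube) is set stiffly up to 9 mm to either side of this point along y: not reported, find it by touch or sight. Flange top 60 mm below the tip along z; tube's lower end 52 mm below when home.
- outlet (a joint): Lean of the extractor's stiff swivelling outlet (with slide, spigot, black flange) from vertical toward the extractor's front, rad: 0.40 to 0.70 (23 to 40 degrees). It stays as set; its pivot is 98 mm below outlet_mid along the axis.
- seal_ring (a joint): Orange seal ring round the spigot, outer diameter 62, 8 mm thick: how far it has been pushed down, m. Near 0 it is raised (its upper face 34 mm below the tip); 0.018 is fully home on the flange. It is tight: takes about 9 N to move and stays where it is left.
- extractor: White fume extractor, a heavy fixed box 170 (x) x 160 (y) x 70 mm high with the swivelling outlet on top. Origin: centre of its underside; the front with the knob and switch is its -x side, the side to which the outlet leans; z up.
- mug: White mug with a red pattern, 83 x 118 x 96 mm, a bystander. Origin at its underside (the cup's centre is 18 mm from it along +y; the handle points to -y).
- glue_stick: Red and yellow glue stick standing upright, diameter 27, height 92 mm, a bystander. Origin: centre of its underside.
Not all that is in view belongs to the job. There is more than one size of the suction_tube; the job needs the middle-sized.

How it is judged (in metres and radians):
On the way, in this order (a step that is already met when the one before it is completed fails the run):
1. the tube is over the spigot by at least 15 mm while the seal ring is still raised (pushed less than 10 mm) (x of suction_tube in the frame of outlet_mid between -0.005 and 0.005 m and y of suction_tube in the frame of outlet_mid between -0.014 and 0.014 m and z of suction_tube in the frame of outlet_mid below -0.015 m and value of joint seal_ring below 0.01 m), for 0.05 s.
2. the tube has pushed the seal ring home (x of suction_tube in the frame of outlet_mid between -0.005 and 0.005 m and y of suction_tube in the frame of outlet_mid between -0.014 and 0.014 m and value of joint seal_ring above 0.016 m and z of suction_tube in the frame of outlet_mid below -0.049 m and angle between the z axis of suction_tube and the z axis of outlet_mid, either way round below 0.12 rad), for 0.2 s.
At the end, for the whole second after the job is handed in: the tube is released, at rest on the spigot: within 0.12 rad of its axis, lower end 49 mm or more below the spigot's free end and within 5 mm (x) and 14 mm (y) of outlet_mid's axis; seal ring pushed down 16 mm or more of 18; outlet leaning 0.28 to 0.82 rad (all of step 2 and linear speed of suction_tube below 0.02 m/s and value of joint outlet between 0.28 and 0.82 rad); the robot touches nothing.
It fails at once if the tube is forced on the extractor with more than 60 N, side forces counted (contact force between suction_tube and extractor above 60 N).
It fails at once if the robot presses on the extractor itself with more than 20 N (contact force between any of the fingers, the arm and extractor above 20 N).
It fails at once if the mug or the glue stick is shifted by more than 30 mm or tipped (distance of any of mug, glue_stick from where it was at the start of the episode above 0.03 m or angle between any of mug, glue_stick's own z axis and vertical above 0.3 rad).
It also fails if it takes over 67 s, if anything falls off the work surface, if the arm or the gripper's body presses on something with over 40 N, if the wrist force passes 120 N, or if a joint passes its speed limit or range.

## Working session

There is one attempt and no reset: what is moved stays moved. The work goes in short steps, Python scripts to look and compute and a shell command to move; the robot and the scene stay as the last step left them, time stands still between calls to the robot, and variables do not carry over. Pictures are saved under pics/ and viewed, about 8 in all and at most 12, crops included, and the job is handed in when it is done.

```bash
ls; mkdir -p pics
cat > h.py <<'E'
import numpy as np,cv2
from station import monitor,vision,ticket,trace,mark_of
def ray(info,px):
    K=np.array([[info['fx'],0,info['cx']],[0,info['fy'],info['cy']],[0,0,1.]])
    u=cv2.undistortPoints(np.array([[px]],float),K,np.array([info['k1'],0,0,0.]))[0,0]
    T=np.array(info['world_to_cam']);R=T[:3,:3];o=-R.T@T[:3,3];d=R.T@np.array([u[0],u[1],1]);return o,d/np.linalg.norm(d)
def atz(info,px,z):
    o,d=ray(info,px);return o+d*(z-o[2])/d[2]
def proj(info,P):
    T=np.array(info['world_to_cam']);c=T[:3,:3]@np.array(P,float)+T[:3,3];x=c[:2]/c[2];x=x*(1+info['k1']*(x@x));return np.array([info['fx']*x[0]+info['cx'],info['fy']*x[1]+info['cy']])
def tri(rays):
    A=sum(np.eye(3)-np.outer(d,d) for o,d in rays);b=sum((np.eye(3)-np.outer(d,d))@o for o,d in rays);return np.linalg.solve(A,b)
E
python3 - <<'E'
from h import *
np.set_printoptions(precision=3,suppress=True)
for c in ['scene','side']:
    im=vision.grab_frame(c);cv2.imwrite(f'pics/{c}0.png',im[:,:,::-1]);i=vision.camera_info(c)
    print(c,i['fx'],i['k1'],ray(i,(320,200)))
    for t in ['suction_tube','extractor','mug','glue_stick','outlet','seal_ring','outlet_mid']:
        if t not in('outlet_mid',): print(t,[(np.round(r['rect']),round(r['conf'],2)) for r in trace(c,t)])
        if t not in('outlet','seal_ring'): print('  mark',[(np.round(r['xy'],1),round(r['conf'],2),atz(i,r['xy'],0)[:2]) for r in mark_of(c,t)])
print(monitor.read_state())
E
```

```text
pics
scene 458.82894448927874 -0.09859923005583812 (array([1387.721,  522.429,  610.619]), array([-0.776, -0.47 , -0.422]))
suction_tube [(array([305., 198.,  13.,  36.]), 0.97), (array([273., 194.,   6.,  39.]), 0.86), (array([257., 205.,  28.,  64.]), 0.73)]
  mark [(array([267.2, 209.6]), 0.6, array([ 413.284, -252.711])), (array([305.3, 206.7]), 0.59, array([ 331.738, -169.043])), (array([257.2, 234.1]), 0.55, array([ 548.095, -182.718]))]
extractor [(array([304., 256., 103., 101.]), 0.77)]
  mark [(array([301.4, 281.3]), 0.91, array([663.986,  39.618]))]
mug [(array([219., 204.,  29.,  44.]), 0.88)]
  mark [(array([210.1, 221.2]), 0.82, array([ 565.453, -341.576]))]
glue_stick [(array([439., 245.,  15.,  34.]), 0.66)]
  mark [(array([436.5, 260.3]), 0.57, array([403.41 , 270.108]))]
outlet [(array([308., 234.,  45.,  55.]), 0.95)]
seal_ring [(array([312., 229.,  27.,  11.]), 0.59)]
  mark [(array([319.1, 208.7]), 0.75, array([ 319.741, -126.844]))]
side 402.9003109050475 -0.02034685618778383 (array([439.474, 827.909, 669.556]), array([ 0.061, -0.85 , -0.522]))
suction_tube [(arr
[... 664 characters left out ...]
0.63, array([394.785, 256.795]))]
outlet [(array([257., 220.,  36.,  40.]), 0.89)]
seal_ring [(array([261., 217.,  25.,  18.]), 0.65)]
  mark [(array([266.5, 205.9]), 0.78, array([ 679.878, -210.893]))]
{'time_s': 1.2, 'qpos': array([ 1.072,  0.151,  1.437, -0.   ,  1.554, -0.134]), 'qd': array([ 0.001, -0.001,  0.001,  0.   ,  0.   ,  0.001]), 'tau': array([  0.001, -71.278, -57.104,  -0.   ,   0.002,   0.   ]), 'tool_pos': array([205.135, 537.141, 303.857]), 'tcp_rot': array([[ 0.   , -0.934,  0.357],
       [-0.   ,  0.357,  0.934],
       [-1.   , -0.   , -0.   ]]), 'ft_force': array([ 0.202,  0.221, -0.339]), 'ft_torque': array([ 0.027, -0.026,  0.016]), 'finger_gap': 85.38863581038872}
```

Run:
```python
from h import *
a=cv2.imread('pics/scene0.png')[140:320,180:460];b=cv2.imread('pics/side0.png')[140:350,200:420]
a=cv2.resize(a,None,fx=2.8,fy=2.8,interpolation=2)
cv2.imwrite('pics/s1.png',a);cv2.imwrite('pics/s2.png',cv2.resize(b,None,fx=2.8,fy=2.8,interpolation=2))
s=vision.camera_info('scene');d=vision.camera_info('side')
print('outlet_mid',tri([ray(s,(319.1,208.7)),ray(d,(266.5,205.9))]))
# apparent width scale px/mm at each tube, each camera
for P in [(544,-186,60),(420,-257,50),(341,-160,50)]:
    for i in (s,d):
        T=np.array(i['world_to_cam']);z=(T[:3,:3]@np.array(P)+T[:3,3])[2]
        print(P,'px/mm',i['fx']/z,'base',proj(i,(P[0],P[1],0)),'top120',proj(i,(P[0],P[1],120)))
```

```text
outlet_mid [618.46569288  54.67728082 170.95844314]
(544, -186, 60) px/mm 0.37519880789111093 base [257.20362998 233.16091999] top120 [255.50139675 192.96418665]
(544, -186, 60) px/mm 0.3394563826526306 base [309.32471891 212.63139092] top120 [309.23872163 177.63992794]
(420, -257, 50) px/mm 0.3382854528744794 base [264.69849173 210.05811584] top120 [263.48659921 172.87258005]
(420, -257, 50) px/mm 0.32367868089213936 base [350.70669637 202.42972386] top120 [352.80747523 168.42828097]
(341, -160, 50) px/mm 0.3350854451023086 base [306.10603185 208.53248687] top120 [306.46553107 171.61296687]
(341, -160, 50) px/mm 0.34788874384693835 base [377.10939894 221.13752323] top120 [380.87978318 185.58079006]
```

View pics/s1.png

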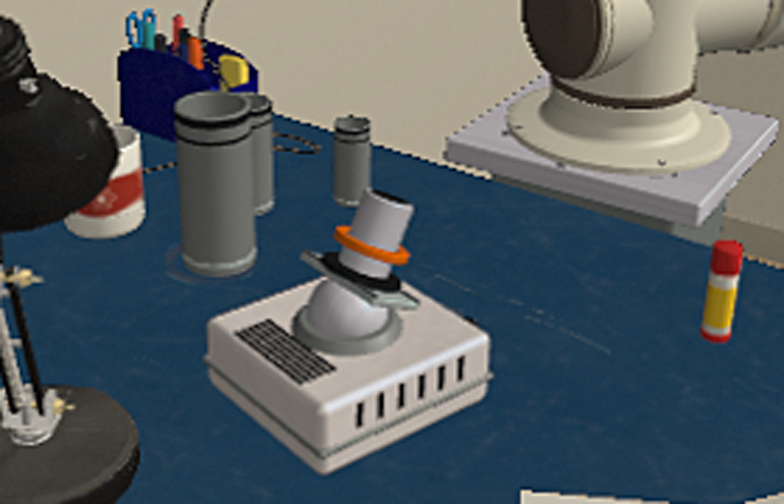

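View pics/s2.png

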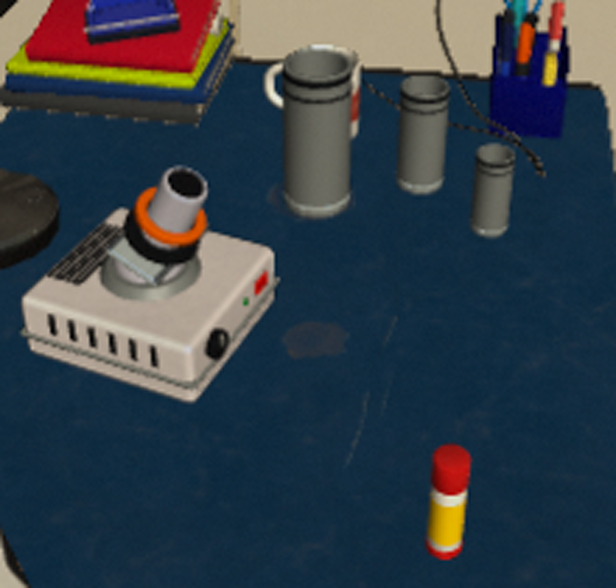

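Run:
```python
from h import *
np.set_printoptions(precision=3,suppress=True)
s=vision.camera_info('scene');d=vision.camera_info('side')
f=lambda c:(c[0]/2.8+200,c[1]/2.8+140)
g=lambda c:(c[0]/2.8+180,c[1]/2.8+140)
print('side corners near,left,right',[atz(d,f(c),5)[:2] for c in [(193,398),(27,343),(276,293)]])
print('scene corners',[atz(s,g(c),5)[:2] for c in [(325,470),(208,365),(488,380)]])
print('tube', atz(d,f((420,186)),0), atz(s,g((262,209)),0),'topside',atz(d,f((425,86)),120))
print('pens',atz(d,f((530,130)),0))
print('tip tri',tri([ray(s,g((387,199))),ray(d,f((186,184)))]))
print('ring tri',tri([ray(s,g((372,246))),ray(d,f((171,219)))]))
w=vision.camera_info('wrist');st=monitor.read_state();R=np.array(st['tcp_rot'])
o,dd=ray(w,(w['cx'],w['cy']));T=np.array(w['world_to_cam'])
print('wrist fx',w['fx'],w['k1'],'cam in tool',R.T@(o-st['tool_pos']),R.T@dd,'right',R.T@T[0,:3])
```

```text
side corners near,left,right [array([608.133, 129.343]), array([769.49,  73.1 ]), array([556.061, -20.531])]
scene corners [array([755.538,  87.638]), array([695.295, -72.928]), array([583.139, 133.074])]
tube [ 421.848 -233.165    0.   ] [ 429.366 -216.596    0.   ] topside [ 422.875 -241.758  120.   ]
pens [ 291.36  -372.716    0.   ]
tip tri [619.742  52.275 167.307]
ring tri [635.195  49.334 130.563]
wrist fx 342.6889661531776 -0.0638607180159393 cam in tool [-69.773  66.413   0.924] [ 0.965 -0.264 -0.   ] right [ 0.    -0.001  1.   ]
```

```bash
python3 -m creep '[{"fingers":0,"dp":[-0.012,-0.04,-0.0217],"yaw":0},{"fingers":0,"dp":[-0.012,-0.04,-0.0217],"yaw":0},{"fingers":0,"dp":[-0.012,-0.04,-0.0217],"yaw":0},{"fingers":0,"dp":[0,-0.04,-0.0217],"yaw":0},{"fingers":0,"dp":[0,-0.04,-0.0217],"yaw":0},{"fingers":0,"dp":[0,-0.04,-0.0217],"yaw":0},{"fingers":0,"dp":[0,-0.04,-0.0217],"yaw":0},{"fingers":0,"dp":[0,-0.04,-0.0217],"yaw":0},{"fingers":0,"dp":[0,-0.04,-0.0217],"yaw":0},{"fingers":0,"dp":[0,-0.04,-0.0217],"yaw":0}]' 30
python3 -m creep '[{"fingers":0,"dp":[0,-0.04,-0.0217],"yaw":0},{"fingers":0,"dp":[0,-0.04,-0.0217],"yaw":0},{"fingers":0,"dp":[0,-0.04,-0.0217],"yaw":0},{"fingers":0,"dp":[0,-0.04,-0.0217],"yaw":0},{"fingers":0,"dp":[0,0,0],"yaw":0},{"fingers":0,"dp":[0,0,0],"yaw":0}]'
python3 - <<'E'
from h import *
np.set_printoptions(precision=3,suppress=True)
w=vision.camera_info('wrist');im=vision.grab_frame('wrist');cv2.imwrite('pics/w1.png',im[:,:,::-1])
np.save('w1.npy',w,allow_pickle=True)
for t in ['outlet','seal_ring','extractor']: print(t,[(np.round(r['rect'],1),round(r['conf'],2)) for r in trace('wrist',t)])
for t in ['outlet_mid','extractor']:
    for r in mark_of('wrist',t): print(t,r,atz(w,r['xy'],169 if t!='extractor' else 0))
E
```

```text
time_s: 2.2
tool_pos: [502.3, 190.0, 340.1]
tcp_rot: [[0.0, -0.934, 0.357], [0.0, 0.357, 0.934], [-1.0, -0.0, 0.0]]
ft_force: [0.5, 0.9, 0.1]
finger_gap: 85.4
time_s: 2.8
tool_pos: [620.3, 52.8, 339.3]
tcp_rot: [[-0.001, -0.934, 0.358], [0.0, 0.358, 0.934], [-1.0, 0.001, -0.0]]
ft_force: [0.1, 1.4, 1.0]
finger_gap: 85.0
outlet [(array([322.3, 204.9, 100.4,  80.5]), 0.68)]
seal_ring [(array([316.6, 202.4,  77.4,  75.3]), 0.57)]
extractor [(array([318. , 192.9, 158.4, 172.9]), 0.68)]
outlet_mid {'xy': [322.7, 190.0], 'conf': 0.58} [621.15   56.646 169.   ]
```

View pics/w1.png

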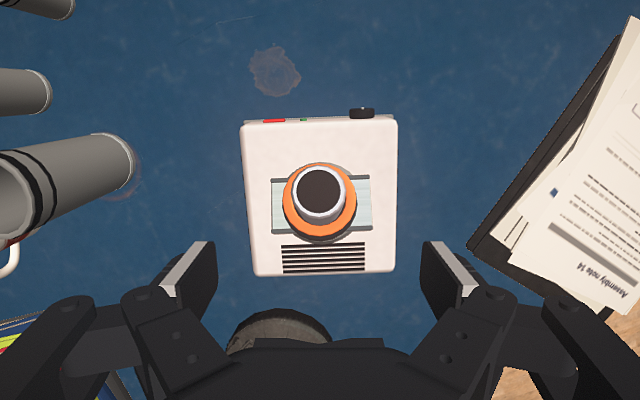

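Run:
```python
from h import *
np.set_printoptions(precision=2,suppress=True)
w=np.load('w1.npy',allow_pickle=True).item()
im=cv2.imread('pics/w1.png');c=im[150:260,240:400]
cv2.imwrite('pics/w1c.png',cv2.resize(c,None,fx=5,fy=5,interpolation=cv2.INTER_CUBIC))
hsv=cv2.cvtColor(im,cv2.COLOR_BGR2HSV)
def big(m,sl=(slice(140,260),slice(240,400))):
    z=np.zeros(m.shape,np.uint8);z[sl]=m[sl]
    cs,_=cv2.findContours(z,0,cv2.CHAIN_APPROX_NONE);return max(cs,key=cv2.contourArea)
dark=big(hsv[...,2]<80,(slice(165,222),slice(285,358)));e1=cv2.fitEllipse(dark);print('hole',e1)
orange=(hsv[...,1]>120)&(hsv[...,0]<20)&(hsv[...,2]>90);o=big(orange);print('ring outer',cv2.fitEllipse(cv2.convexHull(o)))
ins=(~orange)*1;l=cv2.connectedComponents(ins.astype(np.uint8))[1];k=l[193,320];cc=big(l==k,(slice(150,250),slice(270,370)));print('spigot',cv2.fitEllipse(cc),cv2.boundingRect(cc))
print(ray(w,e1[0]))
```

```text
hole ((317.84185791015625, 190.86514282226562), (41.800025939941406, 42.171138763427734), 94.83454132080078)
ring outer ((318.8462829589844, 199.4966583251953), (73.1595230102539, 73.59860229492188), 88.92123413085938)
spigot ((318.4123229980469, 194.4749298095703), (54.26887512207031, 59.750125885009766), 173.56912231445312) (291, 165, 55, 61)
(array([558.64,  77.42, 409.08]), array([ 0.25, -0.1 , -0.96]))
```

View pics/w1c.png

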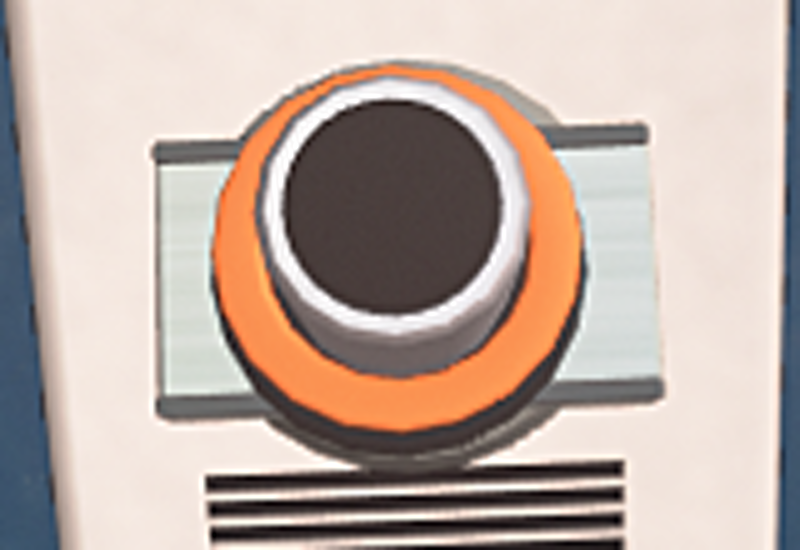

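Run:
```python
from h import *
np.set_printoptions(precision=2,suppress=True)
w=np.load('w1.npy',allow_pickle=True).item()
s=vision.camera_info('scene');d=vision.camera_info('side')
f=lambda c:(c[0]/2.8+200,c[1]/2.8+140)
g=lambda c:(c[0]/2.8+180,c[1]/2.8+140)
rw=ray(w,(318.2,191));a=ray(s,g((389,199)));b=ray(d,f((186,184)))
for n,r in dict(all=[rw,a,b],ws=[rw,a],wd=[rw,b]).items():print(n,tri(r))
print('mid',tri([ray(w,(322.7,190)),ray(s,(319.1,208.7)),ray(d,(266.5,205.9))]))
T=np.array(w['world_to_cam'])
for z in (160,165,170): P=atz(w,(318.2,191),z);print(z,P,'rim px',342.7*41/(T[:3,:3]@P+T[:3,3])[2])
# extractor yaw from slide/box edges in wrist image
e=[(395.5,119),(392.5,270)];e2=[(241,124),(252,274)]
P=[atz(w,p,70) for p in e];Q=[atz(w,p,70) for p in e2];print(P,Q)
for A in (P,Q): v=A[1]-A[0];print(np.degrees(np.arctan2(v[1],v[0])))
S=[atz(w,(278,204.9+1),110),atz(w,(371,202),110)];v=S[1]-S[0];print('slide dir',np.degrees(np.arctan2(v[1],v[0])))
```

```text
all [620.06  53.66 168.12]
ws [620.75  54.29 166.2 ]
wd [619.48  53.5  171.04]
mid [619.47  56.1  171.82]
160 [623.01  52.42 160.  ] rim px 54.35986640373076
165 [621.71  52.92 165.  ] rim px 55.47341812780659
170 [620.42  53.42 170.  ] rim px 56.63354574918733
[array([605.24, 140.04,  70.  ]), array([760.1 ,  87.44,  70.  ])] [array([555.53,  -2.79,  70.  ]), array([708.99, -59.25,  70.  ])]
-18.76082857421155
-20.197187032816625
slide dir 71.49557346126456
```

```bash
python3 -m creep '[{"fingers":0,"dp":[0,0.0098,-0.0437],"yaw":-1.8},{"fingers":0,"dp":[0,0.0098,-0.0437],"yaw":0},{"fingers":0,"dp":[0,0.0098,-0.0437],"yaw":0},{"fingers":0,"dp":[0,0.0098,-0.0437],"yaw":0},{"fingers":0,"dp":[0,0.0098,-0.0437],"yaw":0},{"fingers":0,"dp":[0,0.0098,-0.0437],"yaw":0},{"fingers":0,"dp":[0,0.0098,-0.0437],"yaw":0},{"fingers":0,"dp":[0,0.0098,-0.0437],"yaw":0},{"fingers":0,"dp":[0,0,0],"yaw":0},{"fingers":0,"dp":[0,0,0],"yaw":0}]'
python3 - <<'E'
from h import *
np.set_printoptions(precision=3,suppress=True)
w=vision.camera_info('wrist');im=vision.grab_frame('wrist');cv2.imwrite('pics/w2.png',im[:,:,::-1])
np.save('w2.npy',w,allow_pickle=True)
for r in trace('wrist','suction_tube'): print(np.round(r['rect'],1),round(r['conf'],2))
for r in mark_of('wrist','suction_tube'): print(r,atz(w,r['xy'],0))
E
```

```text
time_s: 4.1
tool_pos: [429.8, -250.6, 340.2]
tcp_rot: [[0.001, -0.944, 0.329], [-0.0, 0.329, 0.944], [-1.0, -0.001, -0.0]]
ft_force: [-0.3, 0.9, -0.2]
finger_gap: 85.3
[408.9 256.4  98.2 126.7] 0.93
[325.5 159.2  60.   68.1] 0.7
[382.2  54.2  49.   50.1] 0.66
{'xy': [390.0, 214.0], 'conf': 0.82} [ 533.878 -189.821    0.   ]
{'xy': [324.1, 147.3], 'conf': 0.66} [ 426.144 -241.245    0.   ]
```

View pics/w2.png

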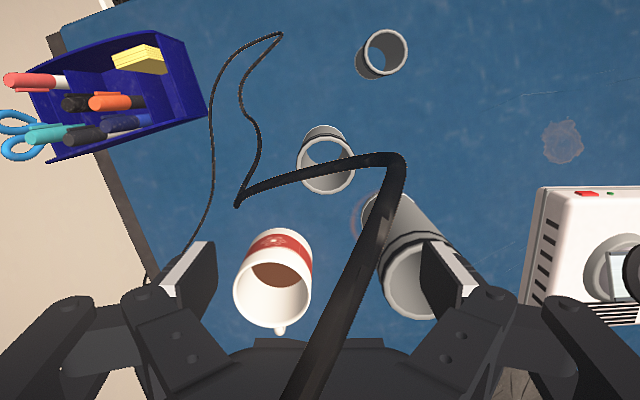

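Run:
```python
from h import *
np.set_printoptions(precision=1,suppress=True)
w=np.load('w2.npy',allow_pickle=True).item()
print(atz(w,(327,166),120), ray(w,(400,155))[0],[atz(w,(400,158),z) for z in (0,50,100)],[atz(w,(236,204),z) for z in (0,)])
a=cv2.imread('pics/side0.png')[0:240,300:500]
v=vision.grab_frame('scene')[:,:,::-1][0:240,180:380];v2=vision.grab_frame('side')[:,:,::-1][0:240,300:500]
cv2.imwrite('pics/c3.png',np.hstack([cv2.resize(x,(400,480),interpolation=cv2.INTER_CUBIC) for x in (a,v2)]))
cv2.imwrite('pics/c4.png',cv2.resize(v,(500,600)))
```

```text
[ 425.1 -240.2  120. ] [ 367.4 -227.9  409.9] [array([ 468.7, -158.3,    0. ]), array([ 456.3, -166.8,   50. ]), array([ 444. , -175.3,  100. ])] [array([ 457.2, -369.3,    0. ])]
```

View pics/c3.png

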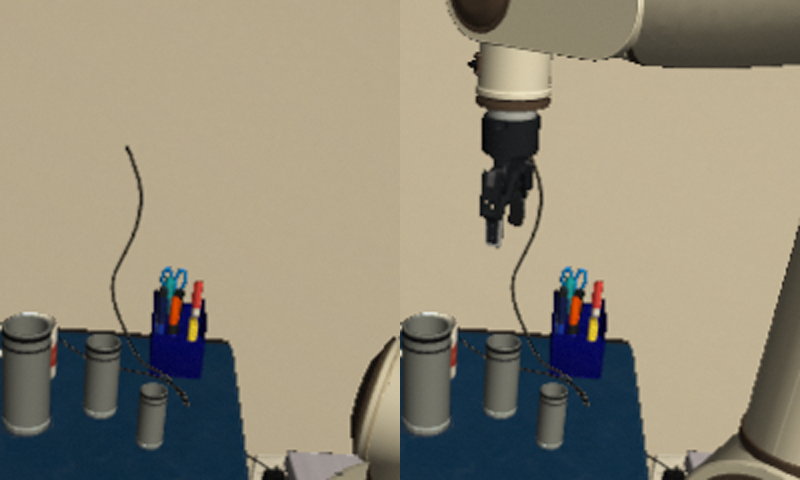

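Run:
```python
from h import *
np.set_printoptions(precision=0,suppress=True)
w=np.load('w2.npy',allow_pickle=True).item();d=vision.camera_info('side')
sc=np.array([(127,147),(135,165),(141,187),(141,205),(132,235),(118,262),(113,280),(117,310),(127,340),(150,370),(187,403)])/2+[300,0]
t=np.linspace(0,len(sc)-1,400);S=np.c_[np.interp(t,range(len(sc)),sc[:,0]),np.interp(t,range(len(sc)),sc[:,1])]
for p in [(320,400),(345,330),(365,275),(385,220),(397,175),(385,158),(350,165),(320,175),(290,183),(260,193),(238,204)]:
    r=[]
    for z in range(0,405,5):
        P=atz(w,p,z);q=proj(d,P);r.append((np.min(np.hypot(*(S-q).T)),z,P))
    m=[x for x in r if x[0]<1.5]
    print(p,[(round(x[0],1),x[2]) for x in (m[::max(1,len(m)//4)] or [min(r,key=lambda x:x[0])])])
```

```text
(320, 400) [(np.float64(1.2), array([ 398., -239.,  380.])), (np.float64(1.4), array([ 393., -237.,  385.]))]
(345, 330) [(np.float64(0.4), array([ 394., -234.,  375.]))]
(365, 275) [(np.float64(0.2), array([ 391., -230.,  370.]))]
(385, 220) [(np.float64(0.4), array([ 388., -224.,  360.])), (np.float64(1.1), array([ 386., -225.,  365.]))]
(397, 175) [(np.float64(1.2), array([ 419., -202.,  235.])), (np.float64(0.7), array([ 414., -204.,  250.])), (np.float64(0.6), array([ 410., -207.,  265.])), (np.float64(1.4), array([ 406., -209.,  280.])), (np.float64(0.4), array([ 385., -219.,  350.]))]
(385, 158) [(np.float64(1.0), array([ 414., -202.,  210.])), (np.float64(1.5), array([ 399., -211.,  275.])), (np.float64(0.2), array([ 394., -213.,  295.])), (np.float64(0.2), array([ 389., -216.,  315.])), (np.float64(0.1), array([ 385., -218.,  335.]))]
(350, 165) [(np.float64(1.0), array([ 413., -223.,  200.])), (np.float64(1.2), array([ 397., -225.,  275.])), (np.float64(0.1), array([ 392., -225.,  295.])), (np.float64(0.1), array([ 388., -226.,  315.])), (np.float64(0.4), array([ 384., -226
[... 340 characters left out ...]
64(1.0), array([ 400., -253.,  255.])), (np.float64(0.4), array([ 395., -249.,  280.])), (np.float64(0.5), array([ 390., -245.,  305.])), (np.float64(0.1), array([ 384., -241.,  330.]))]
(260, 193) [(np.float64(1.2), array([ 415., -287.,  185.])), (np.float64(1.2), array([ 406., -276.,  225.])), (np.float64(0.4), array([ 398., -266.,  265.])), (np.float64(0.9), array([ 390., -255.,  305.])), (np.float64(1.5), array([ 381., -245.,  345.]))]
(238, 204) [(np.float64(1.0), array([ 416., -302.,  190.])), (np.float64(0.2), array([ 410., -294.,  215.])), (np.float64(0.5), array([ 405., -286.,  240.])), (np.float64(1.4), array([ 388., -260.,  315.])), (np.float64(0.6), array([ 383., -252.,  340.]))]
```

View pics/c4.png

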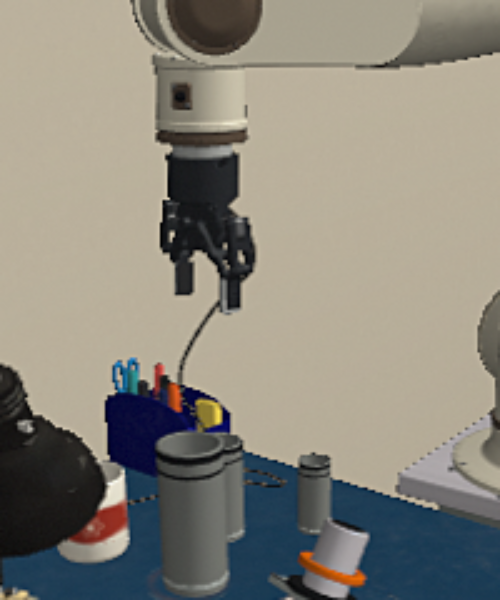

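```bash
python3 -m creep '[{"fingers":0,"dp":[0,0.008,0.008],"yaw":0},{"fingers":0,"dp":[0.025,0,0],"yaw":0},{"fingers":0,"dp":[0.025,0,0],"yaw":0},{"fingers":0,"dp":[0.025,0,0],"yaw":0},{"fingers":0,"dp":[0,0,0],"yaw":0}]' 30
python3 -m creep '[{"fingers":0,"dp":[0.03,0,0],"yaw":0},{"fingers":0,"dp":[0.03,0,0],"yaw":0},{"fingers":0,"dp":[0.03,0,0],"yaw":0},{"fingers":0,"dp":[0.031,0,0],"yaw":0},{"fingers":0,"dp":[0,0,0],"yaw":0},{"fingers":0,"dp":[0,0,0],"yaw":0}]'
```

```text
time_s: 4.85
tool_pos: [424.5, -238.7, 262.3]
tcp_rot: [[-0.004, -0.945, 0.326], [0.003, 0.326, 0.945], [-1.0, 0.004, 0.001]]
ft_force: [-0.0, -0.1, 1.0]
finger_gap: 85.6
time_s: 5.45
tool_pos: [425.8, -240.2, 145.5]
tcp_rot: [[0.0, -0.945, 0.327], [-0.0, 0.327, 0.945], [-1.0, -0.001, -0.0]]
ft_force: [-0.1, -0.3, 0.2]
finger_gap: 85.7
```

```bash
python3 -m creep '[{"fingers":255,"dp":[0,0,0],"yaw":0},{"fingers":255,"dp":[0,0,0],"yaw":0},{"fingers":255,"dp":[0,0,0],"yaw":0},{"fingers":255,"dp":[0,0,0],"yaw":0},{"fingers":255,"dp":[0,0,0],"yaw":0},{"fingers":255,"dp":[0,0,0],"yaw":0},{"fingers":255,"dp":[0,0,0],"yaw":0}]' 30
python3 -m creep '[{"fingers":255,"dp":[-0.03,0,0],"yaw":0},{"fingers":255,"dp":[-0.05,0,0],"yaw":0},{"fingers":255,"dp":[-0.05,0,0],"yaw":0},{"fingers":255,"dp":[-0.05,0,0],"yaw":0},{"fingers":255,"dp":[0,0,0],"yaw":0},{"fingers":255,"dp":[0,0,0],"yaw":0}]'
python3 - <<'E'
from h import *
np.set_printoptions(precision=1,suppress=True)
w=vision.camera_info('wrist');st=monitor.read_state();im=vision.grab_frame('wrist');cv2.imwrite('pics/w3.png',im[:,:,::-1])
R=np.array(st['tcp_rot']);p=np.array(st['tool_pos'])
# predicted outlines: tube centred on tool axis, top 120-90.. lower end
for y in (-26,0,26):
  for x in (25,30,145): print(x,y,proj(w,p+R@np.array([x,y,0.])))
E
```

```text
time_s: 6.15
tool_pos: [425.8, -240.8, 145.6]
tcp_rot: [[0.002, -0.945, 0.327], [-0.002, 0.327, 0.945], [-1.0, -0.003, -0.001]]
ft_force: [-1.4, -0.9, 9.3]
finger_gap: 52.2
time_s: 6.75
tool_pos: [425.3, -240.2, 324.8]
tcp_rot: [[0.002, -0.945, 0.327], [-0.001, 0.327, 0.945], [-1.0, -0.002, -0.001]]
ft_force: [-0.5, -0.3, -3.1]
finger_gap: 52.4
25 -26 [315.9 375.5]
30 -26 [316.  364.8]
145 -26 [317.2 237.4]
25 0 [315.7 311.3]
30 0 [315.8 302.3]
145 0 [317.1 200.7]
25 26 [315.4 236.3]
30 26 [315.6 229.9]
145 26 [317.  161.6]
```

View pics/w3.png

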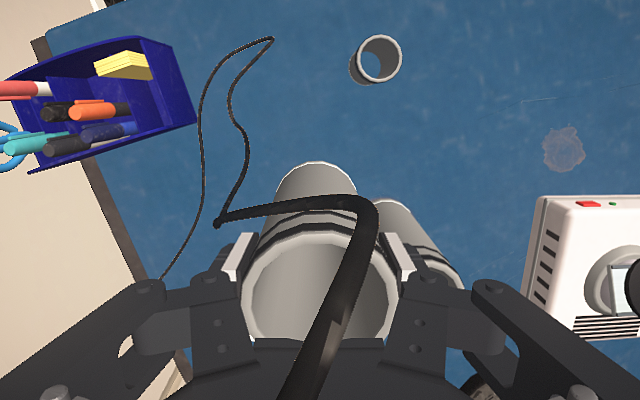

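```bash
python3 -m creep '[{"fingers":255,"dp":[-0.04,0,0],"yaw":0},{"fingers":255,"dp":[-0.015,-0.0116,0.0427],"yaw":0},{"fingers":255,"dp":[0,-0.0116,0.0427],"yaw":0},{"fingers":255,"dp":[0,-0.0116,0.0427],"yaw":0},{"fingers":255,"dp":[0,-0.0116,0.0427],"yaw":0},{"fingers":255,"dp":[0,-0.0116,0.0427],"yaw":0},{"fingers":255,"dp":[0,-0.0116,0.0427],"yaw":0},{"fingers":255,"dp":[0,-0.0116,0.0427],"yaw":0},{"fingers":255,"dp":[0,-0.0116,0.0427],"yaw":0},{"fingers":255,"dp":[0,0,0],"yaw":0}]'
python3 -m creep '[{"fingers":255,"dp":[0.03,0,0],"yaw":0},{"fingers":255,"dp":[0,0,0],"yaw":0},{"fingers":255,"dp":[0,0,0],"yaw":0}]'
```

```text
time_s: 7.8
tool_pos: [626.4, 56.2, 375.4]
tcp_rot: [[-0.004, -0.946, 0.324], [0.001, 0.324, 0.946], [-1.0, 0.005, -0.0]]
ft_force: [-0.8, -0.2, -2.2]
finger_gap: 51.8
time_s: 8.1
tool_pos: [624.4, 51.9, 348.1]
tcp_rot: [[-0.003, -0.945, 0.328], [-0.0, 0.328, 0.945], [-1.0, 0.002, -0.001]]
ft_force: [0.2, -0.2, -2.5]
finger_gap: 52.2
```

```bash
python3 -m creep '[{"fingers":255,"dp":[0.012,0,0],"yaw":0},{"fingers":255,"dp":[0.012,0,0],"yaw":0},{"fingers":255,"dp":[0,0,0],"yaw":0}]'
for i in 1; do python3 -m creep '[{"fingers":255,"dp":[0.003,0,0],"yaw":0},{"fingers":255,"dp":[0.003,0,0],"yaw":0},{"fingers":255,"dp":[0,0,0],"yaw":0}]' | grep -v rot; done
python3 -m creep '[{"fingers":255,"dp":[0.003,0,0],"yaw":0},{"fingers":255,"dp":[0,0,0],"yaw":0}]' | grep -v rot
```

```text
time_s: 8.4
tool_pos: [624.4, 52.0, 323.0]
tcp_rot: [[-0.003, -0.945, 0.328], [0.0, 0.328, 0.945], [-1.0, 0.002, -0.001]]
ft_force: [-0.7, -0.4, -2.4]
finger_gap: 51.6
time_s: 8.7
tool_pos: [624.8, 52.2, 318.7]
ft_force: [-0.6, 0.4, -3.2]
finger_gap: 51.9
time_s: 8.9
tool_pos: [624.7, 52.2, 315.6]
ft_force: [-0.5, 0.1, -2.0]
finger_gap: 52.2
```

```bash
cat > comp.py <<'E'
from h import *
import sys
a=vision.grab_frame('scene')[150:290,250:370,::-1];b=vision.grab_frame('side')[150:270,205:325,::-1]
cv2.imwrite('pics/'+sys.argv[1],np.hstack([cv2.resize(a,(398,465),interpolation=2),cv2.resize(b,(398,465),interpolation=2)]))
E
python3 comp.py v1.png
```

```text
(no output)
```

View pics/v1.png

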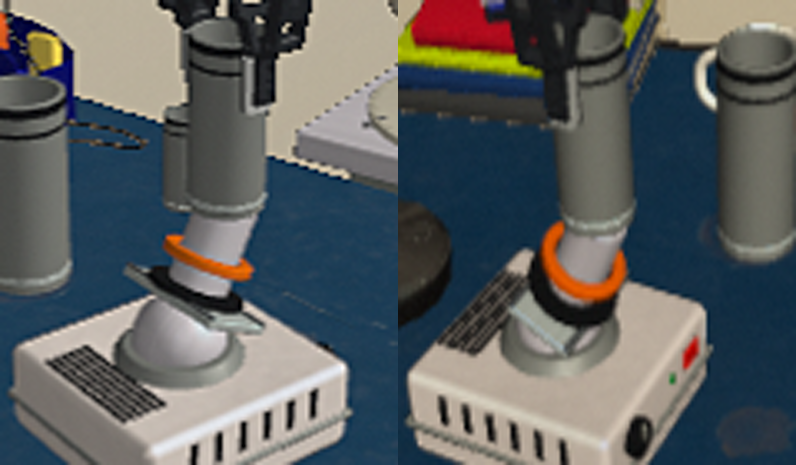

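```bash
python3 -m creep '[{"fingers":255,"dp":[0.003,0,0],"yaw":0},{"fingers":255,"dp":[0,0,0],"yaw":0}]' 25| grep -v rot
python3 -m creep '[{"fingers":255,"dp":[0.002,0,0],"yaw":0},{"fingers":255,"dp":[0,0,0],"yaw":0}]' | grep -v rot
```

```text
time_s: 9.2
tool_pos: [624.7, 52.2, 312.5]
ft_force: [0.3, -0.7, -2.6]
finger_gap: 52.2
time_s: 9.4
tool_pos: [624.7, 52.2, 310.6]
ft_force: [-0.3, -1.1, -2.4]
finger_gap: 52.0
```

```bash
python3 -m creep '[{"fingers":255,"dp":[0.002,0,0],"yaw":0},{"fingers":255,"dp":[0,0,0],"yaw":0}]' | grep -v rot
```

```text
time_s: 9.6
tool_pos: [624.8, 52.2, 308.7]
ft_force: [0.3, -0.6, -2.2]
finger_gap: 52.0
```

```bash
python3 -m creep '[{"fingers":255,"dp":[0.002,0,0],"yaw":0},{"fingers":255,"dp":[0,0,0],"yaw":0}]' | grep -v rot
python3 -m creep '[{"fingers":255,"dp":[0.0015,0,0],"yaw":0},{"fingers":255,"dp":[0,0,0],"yaw":0}]' | grep -v rot
```

```text
time_s: 9.8
tool_pos: [624.9, 52.2, 306.8]
ft_force: [1.6, -0.8, -2.9]
finger_gap: 51.9
time_s: 10.0
tool_pos: [624.9, 52.2, 305.5]
ft_force: [3.0, 0.0, -0.4]
finger_gap: 51.7
```

```bash
python3 -m creep '[{"fingers":255,"dp":[0.0001,0.0046,0],"yaw":0},{"fingers":255,"dp":[0.0003,0.0046,0],"yaw":0},{"fingers":255,"dp":[0.0005,0.0046,0],"yaw":0},{"fingers":255,"dp":[0,0,0],"yaw":0}]' | grep -v rot
python3 -m creep '[{"fingers":255,"dp":[0.0008,0.0045,0],"yaw":0},{"fingers":255,"dp":[0.001,0.0045,0],"yaw":0},{"fingers":255,"dp":[0,0,0],"yaw":0}]' | grep -v rot
```

```text
time_s: 10.4
tool_pos: [611.2, 56.9, 304.6]
ft_force: [2.9, -2.5, -2.1]
finger_gap: 52.3
time_s: 10.7
tool_pos: [602.9, 59.7, 302.7]
ft_force: [3.7, -2.0, -1.9]
finger_gap: 51.8
```

```bash
python3 -m creep '[{"fingers":255,"dp":[0.0014,0.0045,0],"yaw":0},{"fingers":255,"dp":[0.0016,0.0045,0],"yaw":0},{"fingers":255,"dp":[0,0,0],"yaw":0}]' | grep -v rot
python3 -m creep '[{"fingers":255,"dp":[0.001,0.0033,0],"yaw":0},{"fingers":255,"dp":[0.001,0.0032,0],"yaw":0},{"fingers":255,"dp":[0,0,0],"yaw":0}]' | grep -v rot
python3 comp.py v2.png
```

```text
time_s: 11.0
tool_pos: [594.6, 62.6, 299.7]
ft_force: [3.6, -2.8, -2.3]
finger_gap: 52.0
time_s: 11.3
tool_pos: [588.7, 64.6, 297.7]
ft_force: [4.7, -3.1, -3.3]
finger_gap: 52.1
```

View pics/v2.png

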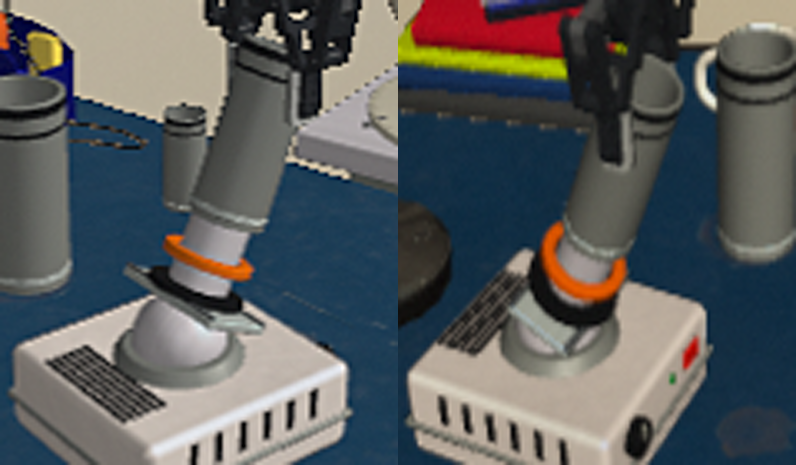

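```bash
python3 -m creep '[{"fingers":255,"dp":[0.0027,-0.00125,0],"yaw":0},{"fingers":255,"dp":[0,0,0],"yaw":0}]' | grep -v rot
python3 -m creep '[{"fingers":255,"dp":[0.0027,-0.00125,0],"yaw":0},{"fingers":255,"dp":[0,0,0],"yaw":0}]' | grep -v rot
```

```text
time_s: 11.6
tool_pos: [590.0, 64.2, 294.9]
ft_force: [2.8, -2.2, -0.4]
finger_gap: 52.0
time_s: 11.8
tool_pos: [591.1, 63.9, 292.0]
ft_force: [3.0, -2.2, -0.1]
finger_gap: 51.9
```

Sliding on with little force; continue to about 25 mm.

```bash
python3 -m creep '[{"fingers":255,"dp":[0.0027,-0.00125,0],"yaw":0},{"fingers":255,"dp":[0.0027,-0.00125,0],"yaw":0},{"fingers":255,"dp":[0,0,0],"yaw":0}]' | grep -v rot
python3 -m creep '[{"fingers":255,"dp":[0.0027,-0.00125,0],"yaw":0},{"fingers":255,"dp":[0.0027,-0.00125,0],"yaw":0},{"fingers":255,"dp":[0,0,0],"yaw":0}]' | grep -v rot
```

```text
time_s: 12.1
tool_pos: [593.4, 63.0, 286.4]
ft_force: [3.8, -3.8, -1.3]
finger_gap: 52.0
time_s: 12.4
tool_pos: [595.8, 62.2, 281.0]
ft_force: [4.3, -4.0, -1.2]
finger_gap: 52.2
```

```bash
python3 -m creep '[{"fingers":255,"dp":[0.0027,-0.0018,0],"yaw":0},{"fingers":255,"dp":[0.0027,-0.0018,0],"yaw":0},{"fingers":255,"dp":[0,0,0],"yaw":0}]' 45 | grep -v rot
python3 -m creep '[{"fingers":255,"dp":[0.0027,-0.00125,0],"yaw":0},{"fingers":255,"dp":[0,0,0],"yaw":0}]' | grep -v rot
```

```text
time_s: 12.7
tool_pos: [599.0, 61.2, 275.8]
ft_force: [0.5, -2.1, 1.9]
finger_gap: 51.7
time_s: 12.9
tool_pos: [600.1, 60.8, 273.3]
ft_force: [-2.1, -1.0, 4.6]
finger_gap: 51.9
```

```bash
python3 -m creep '[{"fingers":255,"dp":[0.0027,-0.00125,0],"yaw":0},{"fingers":255,"dp":[0,0,0],"yaw":0}]' | grep -v rot
```

```text
time_s: 13.1
tool_pos: [601.3, 60.4, 270.6]
ft_force: [-0.4, -0.7, 4.7]
finger_gap: 51.5
```

```bash
python3 -m creep '[{"fingers":255,"dp":[0.0027,-0.00125,0],"yaw":0},{"fingers":255,"dp":[0.0027,-0.00125,0],"yaw":0},{"fingers":255,"dp":[0,0,0],"yaw":0}]' | grep -v rot
python3 -m creep '[{"fingers":255,"dp":[0.0027,-0.00125,0],"yaw":0},{"fingers":255,"dp":[0,0,0],"yaw":0}]' | grep -v rot
```

```text
time_s: 13.4
tool_pos: [603.7, 59.6, 265.2]
ft_force: [-0.9, -1.7, 5.2]
finger_gap: 52.0
time_s: 13.6
tool_pos: [604.7, 59.2, 262.9]
ft_force: [-4.7, -2.4, 8.1]
finger_gap: 51.8
```

```bash
python3 -m creep '[{"fingers":255,"dp":[0.0018,-0.0008,0],"yaw":0},{"fingers":255,"dp":[0,0,0],"yaw":0}]' | grep -v rot
```

```text
time_s: 13.8
tool_pos: [605.0, 59.1, 262.4]
ft_force: [-15.3, 0.0, 21.5]
finger_gap: 51.9
```

```bash
python3 comp.py v3.png
```

```text
(no output)
```

View pics/v3.png

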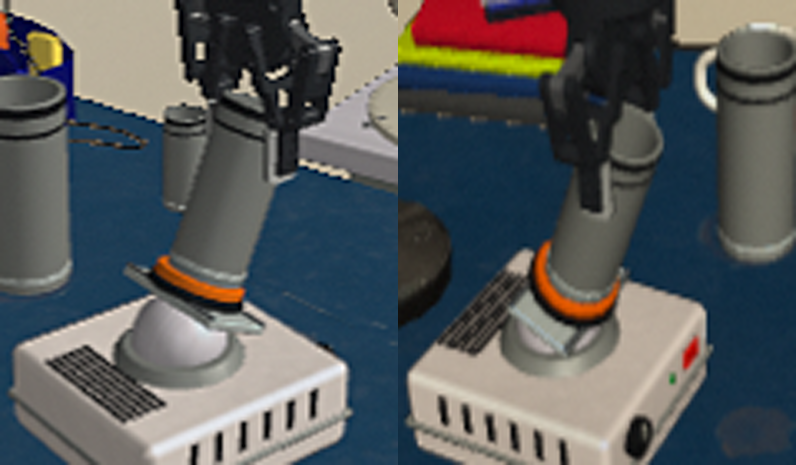

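```bash
python3 -m creep '[{"fingers":255,"dp":[0.0005,0,0],"yaw":0},{"fingers":255,"dp":[0,0,0],"yaw":0},{"fingers":255,"dp":[0,0,0],"yaw":0},{"fingers":255,"dp":[0,0,0],"yaw":0}]' | grep -v rot
```

```text
time_s: 14.3
tool_pos: [605.0, 59.2, 262.3]
ft_force: [-17.5, -0.5, 26.8]
finger_gap: 51.7
```

```bash
python3 -m creep '[{"fingers":255,"dp":[-0.0016,0.0007,0],"yaw":0},{"fingers":255,"dp":[0,0,0],"yaw":0}]' | grep -v rot
python3 -m creep '[{"fingers":0,"dp":[0,0,0],"yaw":0},{"fingers":0,"dp":[0,0,0],"yaw":0},{"fingers":0,"dp":[0,0,0],"yaw":0},{"fingers":0,"dp":[0,0,0],"yaw":0},{"fingers":0,"dp":[0,0,0],"yaw":0},{"fingers":0,"dp":[0,0,0],"yaw":0}]' | grep -v rot
python3 -m creep '[{"fingers":0,"dp":[-0.015,0,0],"yaw":0},{"fingers":0,"dp":[-0.03,0,0],"yaw":0},{"fingers":0,"dp":[-0.03,0,0],"yaw":0},{"fingers":0,"dp":[-0.04,0,0],"yaw":0},{"fingers":0,"dp":[-0.04,0,0],"yaw":0},{"fingers":0,"dp":[0,0,0],"yaw":0},{"fingers":0,"dp":[0,0,0],"yaw":0}]' | grep -v rot
python3 - <<'E'
from h import *
np.set_printoptions(precision=1,suppress=True)
w=vision.camera_info('wrist');im=vision.grab_frame('wrist')[:,:,::-1]
a=vision.grab_frame('scene')[165:290,250:370,::-1];b=vision.grab_frame('side')[165:270,205:325,::-1]
top=np.hstack([cv2.resize(x,(400,350),interpolation=2) for x in (a,b)])
bot=np.hstack([cv2.resize(im,(400,250)),cv2.resize(im[60:310,160:560],(400,250))])
cv2.imwrite('pics/v4.png',np.vstack([top,bot]))
for c in ('scene','side'):
    for t in ('mug','glue_stick'): print(c,t,[(np.round(r['rect']),round(r['conf'],2)) for r in trace(c,t)][:2])
E
```

```text
time_s: 14.5
tool_pos: [604.7, 59.2, 262.7]
ft_force: [-7.6, -1.4, 14.2]
finger_gap: 51.9
time_s: 15.1
tool_pos: [605.1, 59.0, 261.8]
ft_force: [-0.2, 0.2, -0.5]
finger_gap: 85.5
time_s: 15.8
tool_pos: [605.0, 59.0, 418.6]
ft_force: [-0.3, 0.0, -0.1]
finger_gap: 85.3
scene mug [(array([219., 207.,  29.,  41.]), 0.97)]
scene glue_stick [(array([440., 242.,  16.,  33.]), 0.69)]
side mug [(array([315., 172.,  29.,  27.]), 0.48)]
side glue_stick [(array([360., 319.,  19.,  44.]), 0.82)]
```

View pics/v4.png

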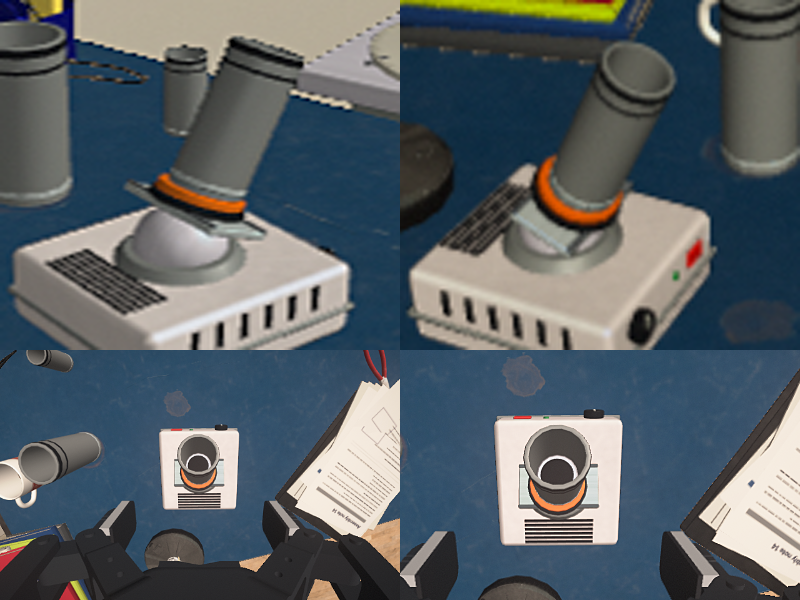

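Run:
```python
from h import *
np.set_printoptions(precision=1,suppress=True)
s=vision.camera_info('scene');d=vision.camera_info('side');ax=np.array([-.944*.417,.329*.417,.909]);tip=np.array([620.5,53.4,167.])
for n,c in (('scene',s),('side',d)):
    im=vision.grab_frame(c is s and 'scene' or 'side')[:,:,::-1]
    for f in (cv2.imread(f'pics/{n}0.png'),im):
        h=cv2.cvtColor(f,cv2.COLOR_BGR2HSV);m=((h[...,1]>150)&(h[...,0]>5)&(h[...,0]<18)&(h[...,2]>110)).astype(np.uint8)
        m[:150]=0;m[270:]=0;m[:,:230]=0;m[:,345:]=0
        k,l,st,ce=cv2.connectedComponentsWithStats(m);i=1+np.argmax(st[1:,4]);print(n,'ring bbox l,t,r,b',st[i,0],st[i,1],st[i,0]+st[i,2],st[i,1]+st[i,3])
    print(' expected shift 18mm',proj(c,tip-56*ax)-proj(c,tip-38*ax))
    print(' tube top centre predicted',proj(c,tip+68*ax),'if 4 short',proj(c,tip+72*ax))
```

```text
scene ring bbox l,t,r,b 300 221 326 235
scene ring bbox l,t,r,b 298 227 324 241
 expected shift 18mm [-2.8  7.5]
 tube top centre predicted [328.8 181.4] if 4 short [329.5 179.6]
side ring bbox l,t,r,b 248 207 274 228
side ring bbox l,t,r,b 246 212 272 232
 expected shift 18mm [-2.3  4.9]
 tube top centre predicted [275.3 186.4] if 4 short [275.9 185.1]
```

Run:
```python
from h import *
np.set_printoptions(precision=2,suppress=True)
ax=np.array([-.944*.417,.329*.417,.909]);tip=np.array([620.5,53.4,167.])
for n in ('scene','side'):
    c=vision.camera_info(n);A=cv2.imread(f'pics/{n}0.png').astype(float);B=np.mean([vision.grab_frame(n)[:,:,::-1].astype(float) for _ in range(3)],0)
    e=proj(c,tip-56*ax)-proj(c,tip-38*ax)
    o=[np.clip(f[...,2]-f[...,0],0,None).astype(np.float32) for f in (A,B)]  # orange-ness
    # template: lower half of the raised ring only (upper part gets covered by the tube)
    r=(229,237,297,329) if n=='scene' else (217,231,245,277)
    x,y=np.meshgrid(np.arange(r[2],r[3],.5,dtype=np.float32),np.arange(r[0],r[1],.5,dtype=np.float32))
    T=cv2.remap(o[0],x,y,cv2.INTER_CUBIC)
    best=[]
    for q in np.arange(10,22,.5):
        v=e*q/18;S=cv2.remap(o[1],x+np.float32(v[0]),y+np.float32(v[1]),cv2.INTER_CUBIC);best.append((np.corrcoef(T.ravel(),S.ravel())[0,1],q))
    print(n,sorted(best)[-4:])
```

```text
scene [(np.float64(0.9394814133704108), np.float64(17.5)), (np.float64(0.9540001087366956), np.float64(16.0)), (np.float64(0.9637325578702391), np.float64(17.0)), (np.float64(0.9704491188678114), np.float64(16.5))]
side [(np.float64(0.8917450065596693), np.float64(17.0)), (np.float64(0.8956895182235604), np.float64(18.5)), (np.float64(0.8980261451391793), np.float64(17.5)), (np.float64(0.899799962769645), np.float64(18.0))]
```

```bash
python3 -c "
from station import monitor,ticket
s=monitor.read_state();print(s['time_s'],s['tool_pos'],s['ft_force']);print(ticket.close_job())"
```

```text
16.55 [605.06339856  59.03320922 416.86851578] [-0.29273479 -0.51740309  0.45238506]
the job is handed in; nothing more can be done
None
```

The middle-sized (52 mm) tube is on the spigot, with the orange ring pushed down to the black flange. I handed the job in at 16.6 s.

I gripped the tube near its top and hooked its lower end over the spigot tip. I swung it in the grip to the outlet's lean, about 0.43 rad, and slid it on.

**Push:** The tube came to a hard stop at about 33 N on the wrist. I then let go and lifted the arm clear.

**Last checks:**
- **Tube:** in the pictures it stands on its own, lined up with the spigot, and the ring touches the flange.
- **Ring travel:** image matching gave about 16.5 mm in the scene view and 18 mm in the side view. A coarser check by the ring's outline gave about 14 mm (scene) and 16.5 mm (side), good to only about 2.5 mm. I relied on the hard stop to call it home.
- **Insertion depth:** counting down from my estimate of the tip gave about 47 mm. That falls short of the nominal 52 mm and below the 49 mm limit. I put this down to an error of a few mm in that estimate and did not resolve it. The height of the tube's top fits home in one camera and a few mm short in the other.
- **Mug and glue stick:** they were found within 1 to 3 pixels of where they stood at the start.
- **Robot:** the wrist force was about zero after release, so it was touching nothing.

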